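# Close and pin the hinged sample chamber, and hold it sealed

## Robot

A 7-joint arm with a two-finger parallel gripper is mounted at the origin on a cart in front of the work surface, level with it; the furniture and walls round the work are solid. World frame = base frame: x ahead of the robot, y to its left, z up, the work surface at z = 0. Lengths are in mm, angles in rad, forces in N, time in s.
With the tool pointing down it reaches from about 400 to 850 mm from the base axis. Payload 4.4 kg.
Tool frame: the origin (TCP) lies at the very end of the fingers, on their centre line; the grasp point (between the pads) lies 19 mm behind it; z points along the fingers, y is the direction in which the jaws open and shut (so a half turn about z gives the same grasp; the last joint's range is limited). The gripper opens to 94 mm and grips with 3 to 60 N. Pads are 16 mm wide; open, the fingers measure 119 mm over their backs; the gripper's body (75 mm by 177 mm) begins 78 mm behind the grasp point.
Start: joints at [1.12, 0.628, 0.038, 1.517, -0.027, 0.996, -0.02], TCP at [244.022, -602.471, 205.478] pointing down, gripper open.
Joint ranges: [-3.06, 3.06], [-0.37, 2.12], [-1.25, 1.32], [0.18, 2.47], [-1.1, 4.24], [0.23, 1.98], [-2.94, 2.94]. Speed limits (rad/s): [2.57, 2.57, 3.14, 3.14, 3.14, 3.14, 3.14].

## Interface

Orientations are given as a unit quaternion [x, y, z, w].
In Python, from plant import r gives the robot as it stands. The module is installed in compiled form; this text tells all that it offers.
- The arm moves only by the tool drive_tool, never from a script. Its argument "plan" is a list of rows, each a list of 2 entries, a list of its own where there are three numbers: the shift along the tool's x, y, z in mm, then the turn about the tool's z in rad. In form: [[[dx, dy, dz], twist], ...]. A call has exactly 10 rows; each row shifts and turns the commanded pose from where the row before left it, along the tool's axes as they then stand; what a row does not reach is not made up. A row lasts 1/8 s, in which the tool goes at most 62.5 mm and 10.7 degrees, less where a joint would pass 70% of its speed; a pose out of reach is approached as far as the arm can. A call is refused whole if a number of a shift passes 62.5 or a number of a turn 0.188, either way. A call with a gripper value outside its range is refused whole. "gripper" is the opening, from 0 (shut) to 1 (fully open), set as the call begins (left out, the last holds). The fingers move at their own pace and stop on an object; "force" is the grip in N (left out, the last holds). Time passes only in rows, so rows that do not move let the fingers close, or fill a call up. It gives the time, the measured TCP pose, the force and the opening at its end, in the units of the state.
- r.get_state(): the state, without advancing time (a new reading comes with each control period).
- r.read_camera(name): name is "scene" or "top" or "wrist"; returns the picture (420x560x3 uint8, red, green, blue); there is no depth.
- r.calibration(name): a dict with "fov_y" (degrees; the focal length in pixels is half the picture's height over the tangent of half this angle, whatever the lens; pixels are square), "cx", "cy" (the principal point, pixels), "rvec" (rotation vector, rad) and "tvec" (3), from world to camera coordinates, as OpenCV has them. Camera axes: x right, y down, z forward; pixel columns grow to the right and rows downward; lengths in mm; the calibration is good to about 2 mm. A picture is of the moment at which its call begins: read the wrist's pose just before it. calibration takes no time and is no camera call; for the wrist camera it gives the pose at the moment of the call.
- r.sign_off(): hands the job in, once; it reports no verdict.
The state is a dict: "t": time; "joints": joint angles; "dq": joint speeds; "effort": joint torques, N m; "position": TCP position; "tcp_rot": TCP orientation; "wrist_force": force on the tool from outside, world axes, zero at the start; "torque": the same for the moment, N m; "grip_width": finger opening in mm.
Only numpy, scipy, OpenCV 4.12 (cv2) and the standard library are available. Lean on these libraries where they do the work, as an engineer would, in place of code of your own. Each camera call takes 0.05 s, during which the arm holds its last target.

## Task

Swing the cover of the hinged sample chamber down onto its lower half, then take the locking pin from its stand and push it straight down through the cover's hole into the hole of the lower half until the pin's collar sits on the cover. The rubber seal is springy, so keep pressing down on the pin so that the two halves are squeezed fully shut, and finish while still holding it pressed like that, without letting go. Leave the vial, the nut and the tape roll where they are.

Things in the scene. Friction and masses are not known exactly. Their poses are not given: they have to be found in the camera images.
- chamber: Aluminium clamshell sample chamber bolted on a steel base plate (160 x 130 x 8 mm), fixed. Origin: centre of the underside of the base plate; z up; the hinge lies at its +x end (hinge axis along y at x = +60, z = +50 mm), the pin hole near its -x end. The lower block is 110 x 90 mm, its top at z = 48 mm, with a square pocket in the middle; a steel sample disc lies in the pocket. Its two hinge lugs are at y = +-36 mm.
- lower_hole (a point): Centre of the mouth of the pin hole in the top of the lower block (x = -43, y = 0, z = 48 mm in the chamber's frame). Vertical hole, 13 mm wide, 40 mm deep down to the base plate.
- cover (a joint): Angle of the hinged cover above where it lies on the seal, in rad: 0 lying on the seal, grows as its front (-x) edge rises; at most 1.4; starts between 0.65 and 1.05. The hinge is stiff (0.18 N m of friction): the cover, 0.25 kg, stays where it is left.
- seal (a joint): How far the springy seal is from squeezed flat, as an angle of the cover in rad about the same hinge axis, added to joint cover: 0.045 at rest (front edge 5 mm high), 0 when the halves are squeezed fully shut. It springs up again whenever the cover is released; holding it at 0 takes about 8 N downward on the pin. Hard stop at 0.
- cover_hole (a point): Centre of the upper mouth of the 13 mm pin hole through the cover, a plain aluminium plate 110 x 90 x 14 mm, 103 mm from the hinge axis. With the cover shut the plate's top is 64 mm above the chamber's underside and this hole lies straight above lower_hole.
- cover_edge (a point): Middle of the upper front edge of the cover, 117 mm from the hinge axis, on the side away from the hinge; 64 mm above the chamber's underside when fully shut, about 69 mm when the cover lies loose on the seal. The point's axes turn with the cover.
- pin_stand: Grey plastic stand, fixed: foot 70 x 70 x 6 mm, block 52 x 52 mm, top at z = 48 mm, with a 13 mm hole in the middle in which the locking pin stands upright. Origin: centre of the underside.
- pin: Steel locking pin, 76 mm long, 0.06 to 0.13 kg, upright in its stand at the start. From its lower end (origin, z up along the pin): shank 10 mm thick up to z = 40 mm with a tapered tip, collar 26 mm wide from z = 40 to 44 mm, dark round knob 20 mm wide from z = 44 to 76 mm, by which it is taken.
- pin_tip (a point): Lower end of the pin, on its axis (the body's origin). Fully home with the cover shut it is 24 mm above the chamber's underside.
- pin_knob (a point): Middle of the pin's knob, on the axis, 60 mm above the lower end.
- vial: Bystander: clear glass vial with a ribbed screw cap, 27 mm wide, 60 mm tall, standing. Origin: centre of its underside.
- nut: Bystander: small plastic tube nut, 20 x 22 x 17 mm. Origin: centre of its underside.
- tape: Bystander: roll of tape lying flat, 68 mm wide, 19 mm high. Origin: centre of its underside.
Things that resemble listed ones, but are neither listed nor needed, are in the scene too. Leave any purple or turquoise look-alike of the pin alone.

How it is judged (in metres and radians):
On the way, in this order (a step that is already met when the one before it is completed fails the run):
1. the cover is swung down onto the seal (cover under 0.05 rad) (value of joint cover below 0.05 rad), for 0.2 s.
2. the pin has gone through the cover into the hole of the lower half, with the cover still down (z of pin_tip in the frame of chamber below 0.042 m and horizontal distance between pin_tip and lower_hole below 0.005 m and value of joint cover below 0.05 rad), for 0.1 s.
At the end, for the whole second after the job is handed in: Cover's front edge within 1.5 mm of fully shut; pin within 0.15 rad of upright, its tip under 27.5 mm above the chamber's underside and within 5 mm of the lower hole's axis; pin at rest, pressing on the cover and touched by the fingers with over 2 N each; bystanders within 30 mm of their starts (z of cover_edge in the frame of chamber below 0.0655 m and z of pin_tip in the frame of chamber below 0.0275 m and horizontal distance between pin_tip and lower_hole below 0.005 m and angle between the z axis of pin and the z axis of chamber, either way round below 0.15 rad and contact force between pin and cover above 2 N and contact force between the fingers and pin above 2 N and linear speed of pin below 0.02 m/s and distance of each of vial, nut, tape from where it was at the start of the episode below 0.03 m); the arm keeps its last pose, push and grip.
It fails at once if a bystander was shoved or knocked over (distance of any of vial, nut, tape from where it was at the start of the episode above 0.03 m or angle between vial's own z axis and vertical above 0.6 rad).
It also fails if it takes over 51 s, if anything falls off the work surface, if the arm or the gripper's body presses on something with over 40 N, if the wrist force passes 120 N, or if a joint passes its speed limit or range.

## Working session

There is one attempt and no reset: what is moved stays moved. The work goes in short steps, Python scripts to look and compute and a tool call to move; the robot and the scene stay as the last step left them, time stands still between calls to the robot, and variables do not carry over. Pictures are saved under pics/ and viewed, and the job is handed in when it is done.

Besides the shell and the picture viewer there is one more tool, called after ">>>" by a JSON object that holds its "fn" and its "kwargs", one argument or row to a line. drive_tool: Moves the arm, as the interface text tells. Its arguments: {"type":"object","properties":{"plan":{"type":"array"},"gripper":{"type":"number"},"force":{"type":"number"}},"required":["plan"]}

```bash
mkdir -p pics
cat > h.py <<'E'
import numpy as np, cv2
from plant import r
def cal(n):
    c=r.calibration(n); f=210/np.tan(np.radians(c['fov_y'])/2)
    K=np.array([[f,0,c['cx']],[0,f,c['cy']],[0,0,1]]); R=cv2.Rodrigues(np.array(c['rvec'],float))[0]
    return K,R,np.array(c['tvec'],float)
def ray(C,p):
    K,R,t=C; d=R.T@np.linalg.solve(K,[p[0],p[1],1.]); return -R.T@t, d/np.linalg.norm(d)
def plane(C,p,z):
    o,d=ray(C,p); return o+d*(z-o[2])/d[2]
def tri(*CP):
    A=np.zeros((3,3));b=np.zeros(3);L=[]
    for C,p in CP:
        o,d=ray(C,p);M=np.eye(3)-np.outer(d,d);A+=M;b+=M@o;L.append((o,M))
    x=np.linalg.solve(A,b); return x,[np.linalg.norm(M@(x-o)) for o,M in L]
def proj(C,X):
    K,R,t=C; q=K@(R@np.array(X,float)+t); return q[:2]/q[2]
def save(n,img): cv2.imwrite('pics/'+n,cv2.cvtColor(img,cv2.COLOR_RGB2BGR))
E
python3 - <<'E'
from h import *
s=r.get_state()
for k,v in s.items(): print(k,np.round(v,3))
for n in ['scene','top','wrist']:
    print(n,r.calibration(n)); im=r.read_camera(n); np.save('pics/%s0.npy'%n,im); save(n+'0.png',im)
E
```

```text
t 0.0
joints [ 1.12   0.629  0.038  1.518 -0.027  0.996 -0.02 ]
dq [ 0.001 -0.     0.001 -0.001  0.001 -0.001 -0.   ]
effort [-1.0000e-03 -5.4973e+01  1.1440e+00 -1.8663e+01 -5.2000e-02  2.4000e-02
  0.0000e+00]
position [ 243.772 -601.848  204.575]
tcp_rot [ 0.982  0.191 -0.    -0.001]
wrist_force [ 0.806 -0.526  0.044]
torque [ 0.014 -0.048 -0.02 ]
grip_width 93.663
scene {'fov_y': 57.10537138194009, 'cx': 282.9871390671127, 'cy': 214.88078686952778, 'rvec': array([ 1.02584345, -2.11652753,  1.29950613]), 'tvec': array([329.35539166, 276.17605068, 464.18062707])}
top {'fov_y': 48.00062858493051, 'cx': 277.80425653028095, 'cy': 204.08434069776698, 'rvec': array([ 2.19530073, -2.19389717,  0.10216041]), 'tvec': array([ -55.17790764,  572.39463699, 1265.36597839])}
wrist {'fov_y': 66.69557246643456, 'cx': 276.56962578217207, 'cy': 210.92694462359702, 'rvec': array([-2.40340714,  1.61951073,  0.23443042]), 'tvec': array([-648.50016973,  -29.11687567,  392.17250268])}
```

View pics/scene0.png

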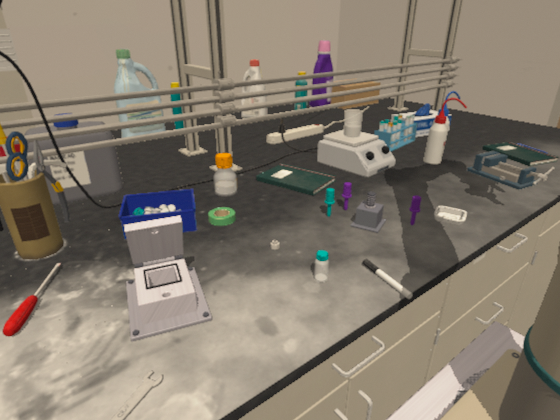

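View pics/top0.png

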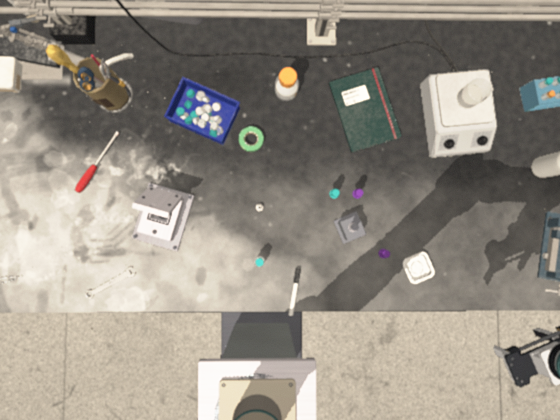

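View pics/wrist0.png

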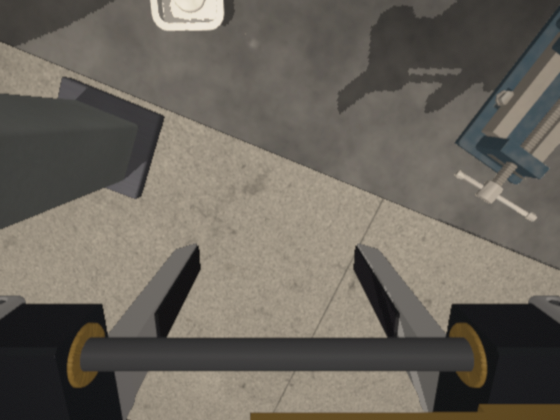

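The scene picture shows the chamber with raised cover at (165,285), the grey stand with dark pin knob at (370,212), turquoise/purple look-alikes at (330,200), (347,195), (415,210), the vial at (321,265), nut (275,244) and tape (222,215). The top view has chamber (163,215), stand (352,226), look-alikes (335,193), (359,193), (384,254), vial (260,262), nut (259,207) and tape (251,139). The only non-purple/turquoise pin candidate is the dark knob in the grey stand. I'll check it in a crop.

Run:
```python
from h import *
s=np.load('pics/scene0.npy');t=np.load('pics/top0.npy')
def crop(im,x,y,w,h,k): return cv2.resize(im[y:y+h,x:x+w],None,fx=k,fy=k,interpolation=cv2.INTER_CUBIC)
a=crop(s,115,205,100,130,4); b=crop(s,315,170,115,65,3);
save('c1.png',a)
c=crop(t,120,170,90,90,4); d=crop(t,320,180,80,90,4)
save('c2.png',np.hstack([c,d])); save('c3.png',crop(s,315,170,115,65,6))
C=cal('top')
for n,p,z in [('chamber',(163,215),30),('stand',(352,226),48),('vial',(260,262),60),('nut',(259,207),17),('tape',(251,139),19),('p1',(335,193),60),('p2',(359,193),60),('p3',(384,254),60),('box',(203,110),50)]: print(n,plane(C,p,z).round())
print(ray(C,(0,0))[0], ray(cal('scene'),(0,0))[0])
```

```text
chamber [542. 254.  30.]
stand [ 512. -252.   48.]
vial [417.  -7.  60.]
nut [565.  -3.  17.]
tape [752.  19.  19.]
p1 [ 599. -206.   60.]
p2 [ 599. -270.   60.]
p3 [ 438. -334.   60.]
box [824. 148.  50.]
[ 479.63159943  -28.01458315 1304.22390453] [-19.35528836 438.68326945 455.40553516]
```

View pics/c1.png

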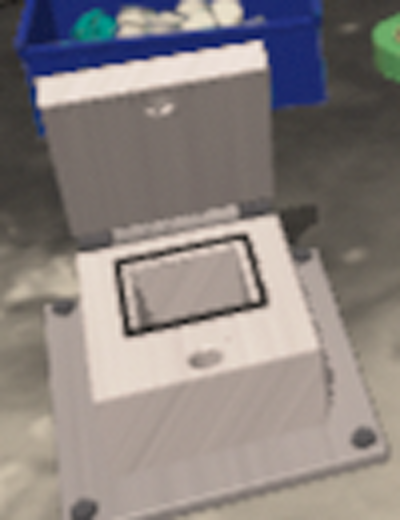

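View pics/c2.png

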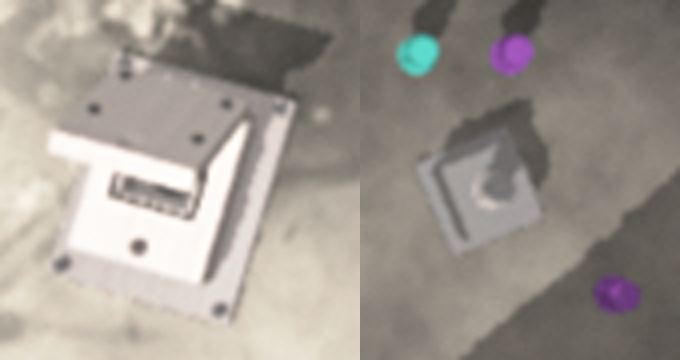

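View pics/c3.png

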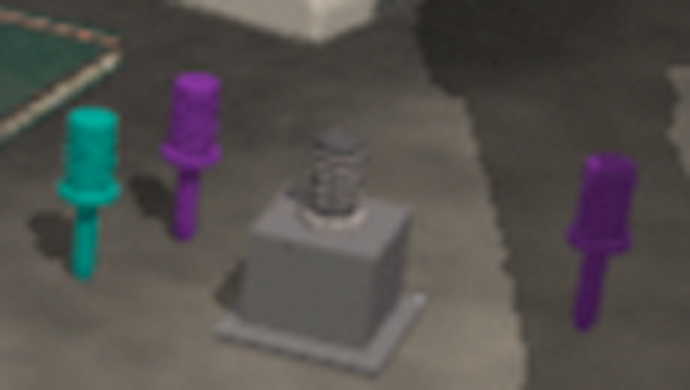

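The crop confirms it: dark ribbed knob with light collar in the grey stand (scene ~(371,200), top ~(353,225)). The coloured look-alikes stand free. Next I triangulate the chamber and cover from both views.

Run:
```python
from h import *
S=cal('scene');T=cal('top')
s4=lambda x,y:(115+x/4-.4,205+y/4-.4); t4=lambda x,y:(120+x/4-.4,170+y/4-.4)
P={}
for n,a,b in [('UL',(37,82),(50,132)),('UR',(265,40),(200,165)),('LL',(38,108),(52,152)),('LR',(268,68),(197,192)),('hole',(205,357),(139,246))]:
    x,e=tri((S,s4(*a)),(T,t4(*b)));P[n]=x;print(n,x.round(1),np.round(e,1))
h=plane(T,t4(139,246),48);print('hole plane T',h, 'S',plane(S,s4(205,357),48))
for q in [(62,263),(220,310),(281,107),(127,62)]: print('bolt',plane(T,t4(*q),9).round(1))
B=np.array([plane(T,t4(*q),9) for q in [(62,263),(220,310),(281,107),(127,62)]])
print('centre',B.mean(0),'yaw',np.arctan2(*( (B[2]+B[3]-B[0]-B[1])[:2][::-1])), np.arctan2(*((B[0]+B[3]-B[1]-B[2])[:2][::-1]))-np.pi/2)
print('stand',tri((S,(371.7,192.8)),(T,(355,217))))
print('wrist offset',ray(cal('wrist'),(0,0))[0]-r.get_state()['position'])
```

```text
UL [565.3 300.  158.3] [1. 1.]
UR [545.7 210.3 156.9] [0.3 0.3]
LL [554.3 302.3 151.8] [1. 1.]
LR [530.4 214.7 151.1] [1.6 1.6]
hole [498.4 272.4  48.3] [0. 0.]
hole plane T [498.3824947  272.42344749  48.        ] S [498.74302115 272.25122641  48.        ]
bolt [487.4 333.7   9. ]
bolt [455.5 226.1   9. ]
bolt [594.3 186.5   9. ]
bolt [625.1 292.3   9. ]
centre [540.56146963 259.65217101   9.        ] yaw -0.2847063030362129 -0.28606482634597086
stand (array([ 527.49629028, -261.76908782,   76.28375975]), [np.float64(9.622855170126098), np.float64(9.622855170126186)])
wrist offset [ 75.76997811  30.73216387 178.43674256]
```

Everything agrees: plate centre ≈ (540.5, 259.7), yaw −0.285, hole at (498.5, 272.3, 48.3). The cover's front edge is ~157 mm high and 116 mm from the hinge, so θ≈1.06. First I move to a wrist view over the stand.

```bash
cat >> h.py <<'E'
def yaw(s=None):
    s=s or r.get_state()
    from scipy.spatial.transform import Rotation as Ro
    x=Ro.from_quat(s['tcp_rot']).as_matrix()[:,0]; return np.arctan2(x[1],x[0])
def rows(p0,y0,targets):
    """targets: list of (xyz,yaw,n). prints tool-frame rows. tool yaw y: x=(c,s,0) y=(s,-c,0) z=down; +twist lowers yaw"""
    p=np.array(p0,float);y=y0;out=[]
    for q,yt,n in targets:
        q=np.array(q,float)
        for k in range(n):
            d=(q-p)/(n-k); tw=round((y-yt)/(n-k),3); c,s=np.cos(y),np.sin(y)
            v=np.round([c*d[0]+s*d[1], s*d[0]-c*d[1], -d[2]],1)
            out.append([v.tolist(),tw]); p=p+np.array([c*v[0]+s*v[1],s*v[0]-c*v[1],-v[2]]); y-=tw
    print(str(out).replace(' ','')); print('end',p.round(1),round(y,3),len(out))
E
python3 - <<'E'
from h import *
s=r.get_state(); print(s['position'],yaw(s))
rows(s['position'],yaw(s),[((433,-270,210),-.285,8),((433,-270,210),-.285,2)])
E
```

```text
[ 243.83917849 -601.99849613  204.78509424] 0.3847876149768609
[[[37.5,-29.6,-0.7],np.float64(0.084)],[[34.9,-32.6,-0.6],np.float64(0.084)],[[32.0,-35.4,-0.7],np.float64(0.084)],[[28.9,-38.0,-0.6],np.float64(0.084)],[[25.6,-40.3,-0.7],np.float64(0.083)],[[22.2,-42.3,-0.6],np.float64(0.084)],[[18.6,-44.0,-0.7],np.float64(0.083)],[[14.9,-45.4,-0.6],np.float64(0.084)],[[0.0,-0.0,-0.0],np.float64(-0.0)],[[0.0,-0.0,-0.0],np.float64(-0.0)]]
end [ 433. -270.  210.] -0.285 10
```

>>> {"fn": "drive_tool", "kwargs": {
  "plan": [
    [[37.5,-29.5,-0.5],0.084],
    [[35,-32.5,-0.5],0.084],
    [[32,-35.5,-0.5],0.084],
    [[29,-38,-0.5],0.084],
    [[25.5,-40.5,-0.5],0.083],
    [[22,-42.5,-0.5],0.084],
    [[18.5,-44,-0.5],0.083],
    [[15,-45.5,-0.5],0.084],
    [[0,0,0],0],
    [[0,0,0],0]
  ],
  "gripper": 0.5,
  "force": 30
}}

```text
t: 1.4
position: [432.7, -270.6, 209.4]
tcp_rot: [0.99, -0.142, -0.0, 0.0]
wrist_force: [-0.1, -0.6, 0.6]
grip_width: 46.7
```

Run:
```python
from h import *
import pickle
C=cal('wrist'); im=r.read_camera('wrist'); s=r.get_state(); print(s['position'],yaw(s),s['t'],s['grip_width'])
pickle.dump((C,im),open('w1.pkl','wb')); save('w1.png',im)
rows(s['position'],yaw(s),[((433,-200,210),-.285,4),((433,-200,210),-.285,6)])
```

```text
[ 432.29310335 -271.2972723   209.4435768 ] -0.28656275829085653 1.45 47.12673198876068
[[[-4.9,-17.1,-0.1],np.float64(-0.0)],[[-4.9,-17.2,-0.2],np.float64(-0.001)],[[-4.8,-17.1,-0.1],np.float64(-0.0)],[[-4.8,-17.2,-0.2],np.float64(-0.001)],[[-0.0,0.0,0.0],np.float64(0.0)],[[-0.0,0.0,0.0],np.float64(0.0)],[[-0.0,0.0,0.0],np.float64(0.0)],[[-0.0,0.0,0.0],np.float64(0.0)],[[-0.0,0.0,0.0],np.float64(0.0)],[[-0.0,0.0,0.0],np.float64(0.0)]]
end [ 433. -200.  210.] -0.285 10
```

View pics/w1.png

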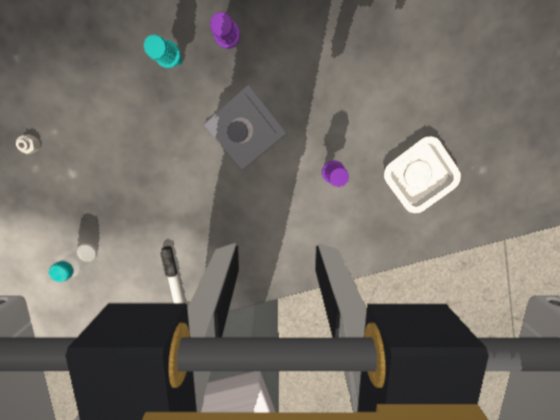

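Wrist view 1 shows the stand and the dark knob top at ~(238,131), with look-alikes at (162,50), (225,30), (335,173), clear of the approach. Next is the second view, on the way toward the chamber.

>>> {"fn": "drive_tool", "kwargs": {
  "plan": [
    [[-5,-18,0],0],
    [[-5,-18,0],0],
    [[-5,-18,0],0],
    [[-5,-18,0],0],
    [[-5,-18,0],0],
    [[-5,-18,0],0],
    [[-5,-18,0],0],
    [[-5,-18,0],0],
    [[0,0,0],0],
    [[0,0,0],0]
  ],
  "gripper": 0
}}

```text
t: 2.7
position: [435.2, -120.9, 209.6]
tcp_rot: [0.99, -0.142, 0.0, 0.0]
wrist_force: [0.4, -0.1, 0.2]
grip_width: 0.4
```

Run:
```python
from h import *
import pickle
C=cal('wrist'); im=r.read_camera('wrist'); s=r.get_state(); print(s['position'],yaw(s),s['t'],s['grip_width'])
pickle.dump((C,im),open('w2.pkl','wb')); save('w2.png',im)
C1,i1=pickle.load(open('w1.pkl','rb'))
def crop(im,x,y,w,h,k): return cv2.resize(im[y:y+h,x:x+w],None,fx=k,fy=k,interpolation=cv2.INTER_CUBIC)
p=proj(C,(512,-255,70)).astype(int); print(p)
save('w12.png',np.hstack([crop(i1,195,80,100,100,4),crop(im,p[0]-50,max(p[1]-50,0),100,100,4)]))
```

```text
[ 435.20116483 -121.19950126  209.57812447] -0.28585253684795653 2.75 0.5194152128643688
[392  84]
```

View pics/w12.png

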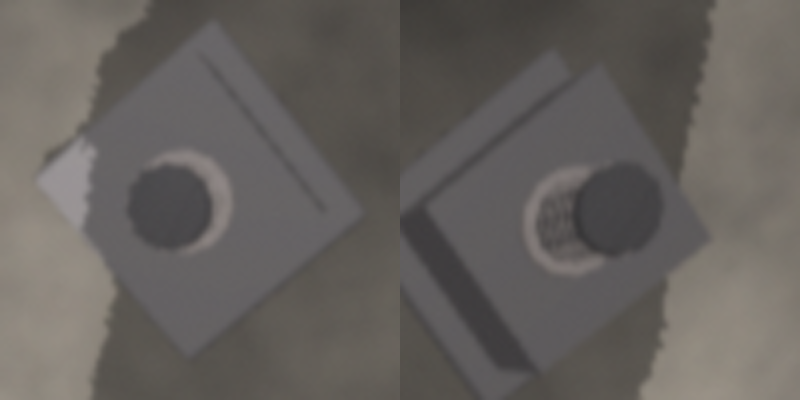

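View pics/w2.png

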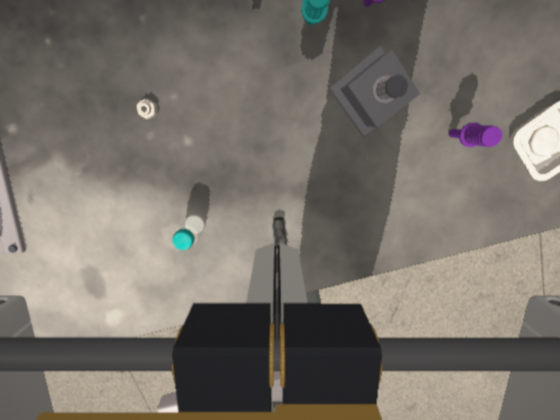

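Run:
```python
from h import *
import pickle
C1,i1=pickle.load(open('w1.pkl','rb'));C2,i2=pickle.load(open('w2.pkl','rb'))
a=lambda x,y:(195+x/4-.4,80+y/4-.4); b=lambda x,y:(342+x/4-.4,34+y/4-.4)
k,e=tri((C1,a(169,206)),(C2,b(219,208)));print('knob top',k,e)
k,e=tri((C1,a(182,203)),(C2,b(178,221)));print('collar',k,e)
for C,p in ((C1,a(169,206)),(C2,b(219,208))): print('on z=84',plane(C,p,84))
for C,p in ((C1,a(182,203)),(C2,b(178,221))): print('on z=52',plane(C,p,52))
for C,im,f in((C1,i1,a),(C2,i2,b)):
    g=cv2.GaussianBlur(cv2.cvtColor(im,cv2.COLOR_RGB2GRAY),(3,3),0); c=f(*( (169,206) if f is a else (219,208)))
    x0,y0=int(c[0])-16,int(c[1])-16; m=(g[y0:y0+33,x0:x0+33]<78).astype(np.uint8)
    n,l,st,ce=cv2.connectedComponentsWithStats(m); j=l[16,16]; print(g[y0+16,x0+16],st[j],ce[j]+[x0,y0],'vs',c)
s=r.get_state()
# chamber path
R=lambda x,z:(540.5+np.cos(.285)*x, 259.7-np.sin(.285)*x, z)
print(R(50,205))
rows(s['position'],yaw(s),[((R(40,215)),-.285,9),((R(40,200)),-.285,1)])
```

```text
knob top [ 509.89083488 -254.4295422    81.69806728] [np.float64(0.017880302152184415), np.float64(0.01788030215223962)]
collar [ 509.49592845 -254.28896789   53.90525567] [np.float64(0.03512834824240976), np.float64(0.03512834824244078)]
on z=84 [ 509.88257471 -254.72237071   84.        ]
on z=84 [ 509.93611232 -253.59783898   84.        ]
on z=52 [ 509.52180355 -254.06635858   52.        ]
on z=52 [ 509.43745808 -254.91897577   52.        ]
75 [  8   8  19  19 263] [236.80228137 131.98098859] vs (236.85, 131.1)
69 [  4   6  24  23 414] [395.70531401  86.27777778] vs (396.35, 85.6)
(np.float64(588.48308263287), np.float64(245.6421274352353), 205)
[[[3.7,-43.9,-0.6],np.float64(-0.0)],[[3.7,-43.9,-0.6],np.float64(-0.0)],[[3.7,-43.9,-0.6],np.float64(-0.0)],[[3.8,-43.9,-0.6],np.float64(-0.0)],[[3.7,-43.9,-0.6],np.float64(-0.0)],[[3.8,-43.9,-0.6],np.float64(-0.0)],[[3.7,-43.9,-0.6],np.float64(-0.0)],[[3.8,-43.9,-0.6],np.float64(-0.0)],[[3.7,-44.0,-0.6],np.float64(-0.001)],[[0.0,0.0,15.0],np.float64(0.0)]]
end [578.9 248.5 200. ] -0.285 10
```

Pin axis at (509.7, −254.3). Two-view heights are 81.7 for the knob top and 53.9 for the collar (expected 84 and 52), which is fine. Next I go above the cover's outer face with the fingers shut.

>>> {"fn": "drive_tool", "kwargs": {
  "plan": [
    [[4,-44,-1],0],
    [[4,-44,-1],0],
    [[4,-44,-1],0],
    [[4,-44,-1],0],
    [[4,-44,-1],0],
    [[4,-44,-1],0],
    [[4,-44,-1],0],
    [[4,-44,0],0],
    [[4,-43,12],0],
    [[0,0,20],0]
  ]
}}

```text
t: 4.0
position: [582.1, 252.3, 184.0]
tcp_rot: [0.99, -0.14, 0.001, -0.001]
wrist_force: [0.7, -1.3, 0.3]
grip_width: 0.8
```

Run:
```python
from h import *
s=r.get_state(); print(s['position'],yaw(s),s['t'])
d=s['position']-np.array([540.5,259.7,0]); c,q=np.cos(-.285),np.sin(-.285)
print('ch frame',c*d[0]+q*d[1],-q*d[0]+c*d[1],d[2])
im=r.read_camera('scene'); save('s2.png',cv2.resize(im[180:340,90:250],None,fx=3.7,fy=3.7,interpolation=cv2.INTER_CUBIC))
th=np.linspace(1.06,0.03,11)
for t in th: print(round(t,2),np.round([60-97*np.cos(t)+14*np.sin(t)+8,50+97*np.sin(t)+14*np.cos(t)],1))
```

```text
[582.1114394  252.33754546 183.97878218] -0.2811798181420902 4.0
ch frame 42.00291166207615 4.633900953198045 183.9787821813263
1.06 [ 32.8 141.5]
0.96 [ 23.6 137.4]
0.85 [ 14.8 132.3]
0.75 [  6.6 126.4]
0.65 [ -0.9 119.7]
0.55 [ -7.7 112.3]
0.44 [-13.7 104.1]
0.34 [-18.8  95.5]
0.24 [-23.   86.3]
0.13 [-26.3  76.7]
0.03 [-28.5  66.9]
```

View pics/s2.png

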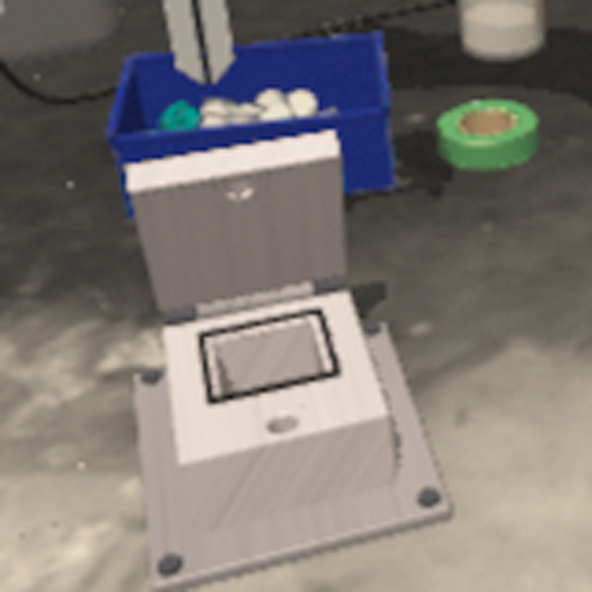

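The fingers are behind and above the raised cover, with a clear path. Now I sweep along the cover's arc.

>>> {"fn": "drive_tool", "kwargs": {
  "plan": [
    [[-6,4,35],0],
    [[-12,0,12],0],
    [[-9,0,5],0],
    [[-8,0,6],0],
    [[-8,0,6],0],
    [[-7,0,8],0],
    [[-6,0,8],0],
    [[-5,0,8.5],0],
    [[-4,0,9.5],0],
    [[-3.5,0,9],0]
  ]
}}

```text
t: 5.3
position: [513.7, 263.9, 76.7]
tcp_rot: [0.99, -0.142, -0.0, 0.0]
wrist_force: [-0.3, -0.1, 0.7]
grip_width: 0.5
```

Run:
```python
from h import *
s=r.get_state(); print(s['position'],yaw(s),s['t'],s['wrist_force'])
im=r.read_camera('scene'); save('s3.png',cv2.resize(im[180:340,90:250],None,fx=3.7,fy=3.7,interpolation=cv2.INTER_CUBIC))
```

```text
[513.71791885 263.86330365  76.73281733] -0.2851313411183899 5.3 [-0.31309288 -0.05670656  0.69375011]
```

View pics/s3.png

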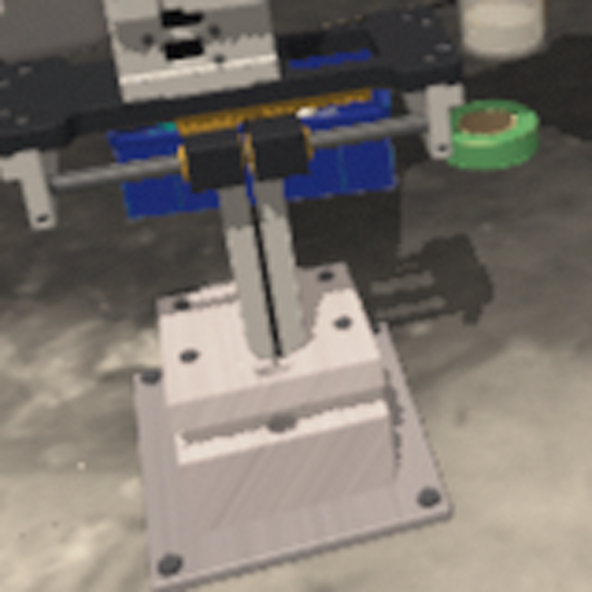

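The cover has come down with the fingers and is a little above the seal. Next I push onto the seal, hold briefly, then lift to look at the hole.

>>> {"fn": "drive_tool", "kwargs": {
  "plan": [
    [[-2,0,8],0],
    [[0,0,4],0],
    [[0,0,0],0],
    [[0,0,0],0],
    [[0,0,-30],0],
    [[-10,0,-45],0],
    [[-30,-10,-40],0],
    [[-30,-10,-25],0],
    [[-20,-10,0],0],
    [[0,0,0],0]
  ]
}}

```text
t: 6.6
position: [433.7, 319.7, 205.9]
tcp_rot: [0.99, -0.141, 0.0, -0.001]
wrist_force: [0.4, -0.5, -0.5]
grip_width: 0.4
```

Run:
```python
from h import *
import pickle
C=cal('wrist'); im=r.read_camera('wrist'); s=r.get_state(); print(s['position'],yaw(s),s['t'],s['wrist_force'])
pickle.dump((C,im),open('w3.pkl','wb')); save('w3.png',im)
sc=r.read_camera('scene'); save('s4.png',cv2.resize(sc[180:340,90:250],None,fx=3.7,fy=3.7,interpolation=cv2.INTER_CUBIC)); np.save('s4.npy',sc)
```

```text
[434.65774651 318.2839816  205.53882374] -0.2842739013699673 6.65 [ 0.18291479 -0.58133041 -0.02773543]
```

View pics/s4.png

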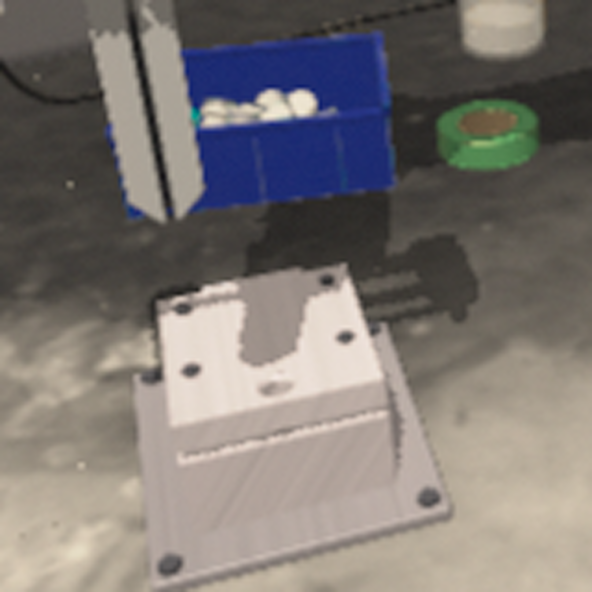

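View pics/w3.png

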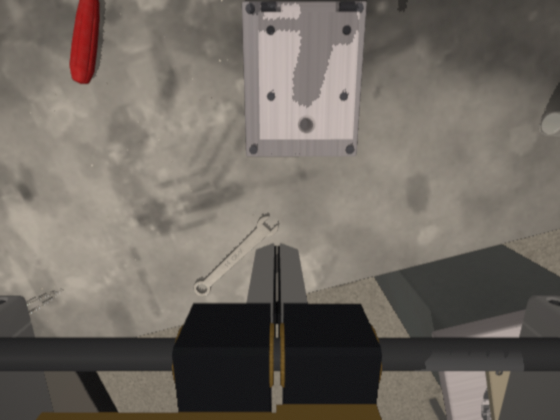

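The cover lies shut on the seal. The hole is at wrist ~(305,125) and scene crop (276,388). I measure it and compute the trip to the pin.

Run:
```python
from h import *
import pickle
C,im=pickle.load(open('w3.pkl','rb')); S=cal('scene'); sc=np.load('s4.npy')
def blob(im,x,y,w,th):
    g=cv2.cvtColor(im,cv2.COLOR_RGB2GRAY)[y-w:y+w+1,x-w:x+w+1]; m=(g<th).astype(np.uint8)
    n,l,st,ce=cv2.connectedComponentsWithStats(m); print(g.min(),np.median(g)); j=l[w,w]; return ce[j]+[x-w,y-w],st[j]
hw,st=blob(im,306,125,13,150);print(hw,st)
hs=(90+276/3.7-.4,180+388/3.7-.4)
print(tri((C,hw),(S,hs))); print('W z68.5',plane(C,hw,68.5),'S',plane(S,hs,68.5))
B=np.array([plane(C,p,9) for p in [(253,149),(350,149),(361,8),(250.5,9)]]);print(B.round(1),B.mean(0))
print('yaw',np.arctan2(*((B[0]-B[1])[:2][::-1]))-np.pi/2)
s=r.get_state()
rows(s['position'],yaw(s),[((540,190,205),-.285,4),((512,-100,205),-.285,6)])
cv2.imwrite('pics/hole.png',cv2.resize(cv2.cvtColor(im,cv2.COLOR_RGB2BGR)[95:165,240:370],None,fx=5,fy=5,interpolation=cv2.INTER_CUBIC))
```

```text
78 181.0
[305.63316583 124.61306533] [  5   5  16  16 199]
(array([498.31294464, 272.51888408,  67.58165482]), [np.float64(0.011479009869146718), np.float64(0.011479009869162974)])
W z68.5 [498.34952689 272.57821616  68.5       ] S [497.08866275 272.92382375  68.5       ]
[[486.4 333.6   9. ]
 [455.1 225.6   9. ]
 [592.4 183.5   9. ]
 [623.4 293.4   9. ]] [539.30354355 259.0285319    9.        ]
yaw -0.28213995307827444
[[[34.1,23.2,0.1],np.float64(-0.0)],[[34.1,23.2,0.1],np.float64(-0.0)],[[34.2,23.2,0.0],np.float64(-0.0)],[[34.1,23.2,0.1],np.float64(-0.001)],[[9.1,47.7,-0.0],np.float64(0.0)],[[9.1,47.7,-0.0],np.float64(0.0)],[[9.1,47.7,-0.0],np.float64(0.0)],[[9.1,47.7,-0.0],np.float64(0.0)],[[9.1,47.7,-0.0],np.float64(0.0)],[[9.2,47.6,-0.0],np.float64(0.0)]]
end [ 512. -100.  205.] -0.285 10
```

View pics/hole.png

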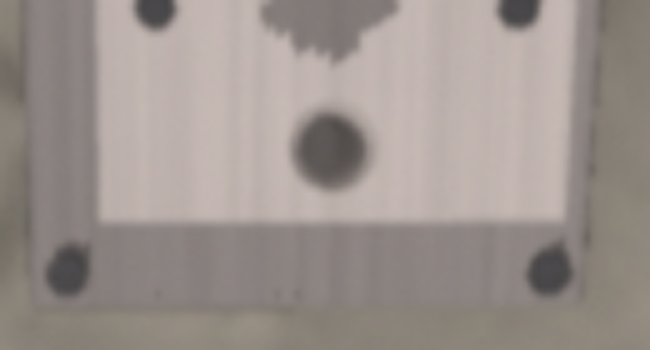

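Run:
```python
from h import *
s=r.get_state()
rows(s['position'],yaw(s),[((509.7,-254.3,180),-.285,12)])
```

```text
[[[19.4,44.0,2.1],np.float64(-0.0)],[[19.4,44.0,2.1],np.float64(-0.0)],[[19.4,44.0,2.1],np.float64(-0.0)],[[19.4,44.0,2.1],np.float64(-0.0)],[[19.4,43.9,2.1],np.float64(-0.0)],[[19.4,44.0,2.1],np.float64(-0.0)],[[19.4,43.9,2.1],np.float64(-0.0)],[[19.4,44.0,2.1],np.float64(-0.0)],[[19.4,43.9,2.1],np.float64(-0.0)],[[19.4,44.0,2.1],np.float64(-0.0)],[[19.4,43.9,2.1],np.float64(-0.0)],[[19.4,44.0,2.2],np.float64(-0.001)]]
end [ 509.7 -254.4  180. ] -0.285 12
```

>>> {"fn": "drive_tool", "kwargs": {
  "plan": [
    [[19,44,0],0],
    [[19.5,44,0],0],
    [[19.5,44,0],0],
    [[19.5,44,0],0],
    [[19.5,44,0],0],
    [[19.5,44,0],0],
    [[19.5,44,0],0],
    [[19.5,44,0],0],
    [[19.5,44,0],0],
    [[19.5,44,0],0]
  ],
  "gripper": 0.55
}}

```text
t: 7.95
position: [496.8, -162.2, 205.1]
tcp_rot: [0.99, -0.143, -0.0, 0.001]
wrist_force: [1.2, -0.1, 0.8]
grip_width: 51.4
```

Run:
```python
from h import *
s=r.get_state(); print(s['position'],yaw(s),s['t'],s['grip_width'],s['dq'].round(2) if hasattr(s['dq'],'round') else s['dq'])
rows(s['position'],yaw(s),[((509.7,-254.3,180),-.285,3),((509.7,-254.3,130),-.285,4)])
```

```text
[ 496.79869424 -162.21510077  205.06291107] -0.2878319212335653 7.95 51.392521874951704 [ 0.72  0.21  0.02 -0.39 -0.05  0.18  0.73]
[[[12.8,28.2,8.4],np.float64(-0.001)],[[12.8,28.2,8.3],np.float64(-0.001)],[[12.8,28.3,8.4],np.float64(-0.001)],[[0.0,-0.0,12.5],np.float64(0.0)],[[0.0,-0.0,12.5],np.float64(0.0)],[[0.0,-0.0,12.5],np.float64(0.0)],[[0.0,-0.0,12.5],np.float64(0.0)]]
end [ 509.7 -254.3  130. ] -0.285 7
```

>>> {"fn": "drive_tool", "kwargs": {
  "plan": [
    [[13,30,8],0],
    [[13,30,15],0],
    [[12,26,15],0],
    [[0,0,20],0],
    [[0,0,15],0],
    [[0,0,10],0],
    [[0,0,0],0],
    [[0,0,0],0],
    [[0,0,0],0],
    [[0,0,0],0]
  ]
}}

```text
t: 9.2
position: [509.6, -251.8, 123.0]
tcp_rot: [0.99, -0.142, 0.0, 0.0]
wrist_force: [0.4, 0.4, 1.1]
grip_width: 51.7
```

Run:
```python
from h import *
s=r.get_state(); print(s['position'],yaw(s),s['t'],s['grip_width'])
C=cal('wrist'); im=r.read_camera('wrist'); save('w4.png',im)
sc=r.read_camera('scene'); save('s5.png',cv2.resize(sc[130:250,300:460],None,fx=4,fy=4,interpolation=cv2.INTER_CUBIC))
print(ray(C,(0,0))[0],proj(C,(509.7,-254.3,84)))
rows(s['position'],yaw(s),[((509.7,-254.3,100),-.285,2),((509.7,-254.3,55),-.285,4)])
```

```text
[ 509.64620559 -251.79035006  122.96933993] -0.2849754821965922 9.2 51.66374803053679
[ 587.88842867 -274.63183747  301.49544325] [280.24889343 233.90243778]
[[[0.4,1.2,11.5],np.float64(0.0)],[[0.4,1.2,11.5],np.float64(0.0)],[[-0.0,-0.0,11.2],np.float64(0.0)],[[-0.0,-0.0,11.3],np.float64(0.0)],[[-0.0,-0.0,11.2],np.float64(0.0)],[[-0.0,-0.0,11.3],np.float64(0.0)]]
end [ 509.7 -254.3   55. ] -0.285 6
```

View pics/w4.png

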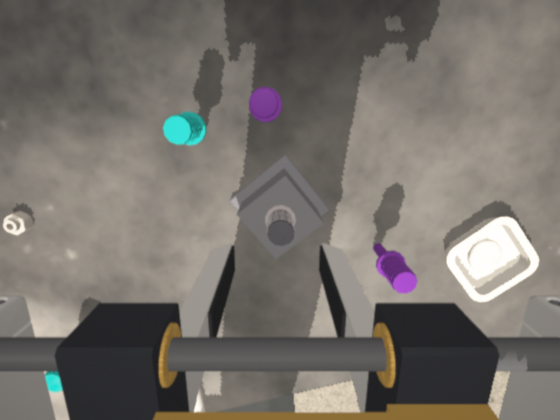

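View pics/s5.png

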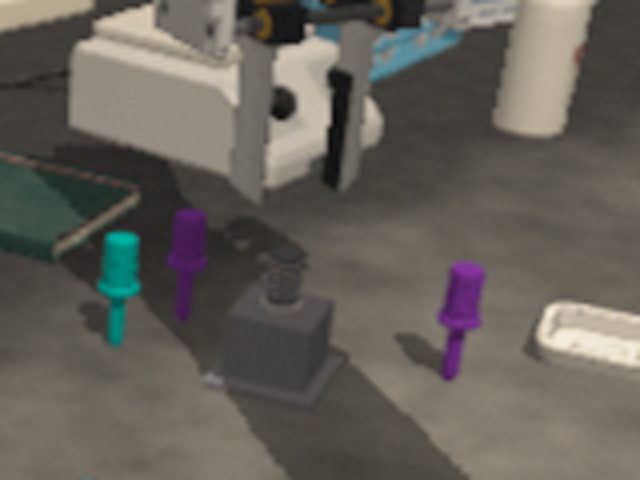

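The knob top is at (281,233), predicted (280,234), so it is centred between the jaws. Descending to TCP z≈56.

>>> {"fn": "drive_tool", "kwargs": {
  "plan": [
    [[0.5,1.2,12],0],
    [[0.5,1.2,12],0],
    [[0,0,12],0],
    [[0,0,12],0],
    [[0,0,10],0],
    [[0,0,6],0],
    [[0,0,3],0],
    [[0,0,0],0],
    [[0,0,0],0],
    [[0,0,0],0]
  ]
}}

```text
t: 10.55
position: [509.9, -254.5, 55.8]
tcp_rot: [0.99, -0.142, 0.0, 0.0]
wrist_force: [0.2, -0.2, -0.5]
grip_width: 51.8
```

>>> {"fn": "drive_tool", "kwargs": {
  "plan": [
    [[0,0,0],0],
    [[0,0,0],0],
    [[0,0,0],0],
    [[0,0,0],0],
    [[0,0,0],0],
    [[0,0,0],0],
    [[0,0,0],0],
    [[0,0,0],0],
    [[0,0,0],0],
    [[0,0,0],0]
  ],
  "gripper": 0,
  "force": 35
}}

```text
t: 11.8
position: [509.6, -254.4, 55.5]
tcp_rot: [0.99, -0.142, 0.0, 0.0]
wrist_force: [-0.5, -0.4, 1.1]
grip_width: 19.4
```

Run:
```python
from h import *
s=r.get_state(); print(s['position'],yaw(s),s['t'],s['grip_width'],s['wrist_force'],s['torque'])
sc=r.read_camera('scene'); save('s6.png',cv2.resize(sc[130:250,300:460],None,fx=4,fy=4,interpolation=cv2.INTER_CUBIC))
```

```text
[ 509.62431269 -254.41908517   55.49454595] -0.2851868441600259 11.8 19.402429606910776 [-0.52879285 -0.37297912  1.08064185] [-0.04195337  0.10728551  0.00958324]
```

View pics/s6.png

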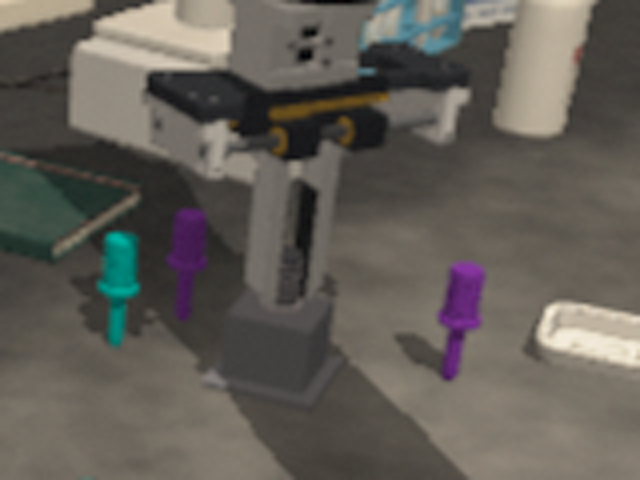

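Gripped at width 19.4 mm, the knob's size. Lifting and carrying.

Run:
```python
from h import *
rows((509.6,-254.4,55.5),-.285,[((509.6,-254.4,185),-.285,4),((498.4,272.4,185),-.285,14)])
```

```text
[[[0.0,-0.0,-32.4],0.0],[[0.0,-0.0,-32.4],0.0],[[0.0,-0.0,-32.3],0.0],[[0.0,-0.0,-32.4],0.0],[[-11.3,-35.9,0.0],0.0],[[-11.4,-35.9,0.0],0.0],[[-11.3,-35.9,0.0],0.0],[[-11.4,-35.9,0.0],0.0],[[-11.3,-35.9,0.0],0.0],[[-11.4,-35.9,0.0],0.0],[[-11.3,-35.9,0.0],0.0],[[-11.4,-35.9,0.0],0.0],[[-11.3,-35.9,0.0],0.0],[[-11.4,-35.9,0.0],0.0],[[-11.3,-35.9,0.0],0.0],[[-11.4,-35.8,0.0],0.0],[[-11.3,-35.9,0.0],0.0],[[-11.4,-35.8,0.0],0.0]]
end [498.4 272.4 185. ] -0.285 18
```

>>> {"fn": "drive_tool", "kwargs": {
  "plan": [
    [[0,0,-15],0],
    [[0,0,-30],0],
    [[0,0,-40],0],
    [[0,0,-40],0],
    [[-5,-15,-5],0],
    [[-10,-30,0],0],
    [[-10,-36,0],0],
    [[-10,-36,0],0],
    [[-10,-36,0],0],
    [[-10,-36,0],0]
  ]
}}

```text
t: 13.1
position: [508.8, -55.2, 184.9]
tcp_rot: [0.99, -0.142, -0.001, -0.0]
wrist_force: [1.6, -0.8, -0.3]
grip_width: 19.2
```

Run:
```python
from h import *
s=r.get_state(); print(s['position'],yaw(s),s['t'],s['grip_width'],s['wrist_force'])
rows(s['position'],yaw(s),[((498.4,272.4,185),-.285,9)])
```

```text
[508.78225412 -55.16817797 184.85885091] -0.28440850805175205 13.1 19.24752632072027 [ 1.56195863 -0.77933467 -0.31313116]
[[[-11.3,-34.6,-0.0],np.float64(0.0)],[[-11.3,-34.6,-0.0],np.float64(0.0)],[[-11.3,-34.6,-0.0],np.float64(0.0)],[[-11.3,-34.6,-0.0],np.float64(0.0)],[[-11.3,-34.6,-0.0],np.float64(0.0)],[[-11.3,-34.6,-0.0],np.float64(0.0)],[[-11.4,-34.6,-0.0],np.float64(0.0)],[[-11.3,-34.6,-0.1],np.float64(0.0)],[[-11.4,-34.7,-0.0],np.float64(0.001)]]
end [498.4 272.4 185. ] -0.285 9
```

>>> {"fn": "drive_tool", "kwargs": {
  "plan": [
    [[-11.5,-36,0],0],
    [[-11.5,-38,0],0],
    [[-11.5,-40,0],0],
    [[-11.5,-40,0],0],
    [[-11.5,-40,0],0],
    [[-11.5,-36,0],0],
    [[-11.5,-30,0],0],
    [[-11.5,-24,0],0],
    [[-10,-18,0],0],
    [[0,-9,10],0]
  ]
}}

```text
t: 14.35
position: [498.9, 271.3, 175.3]
tcp_rot: [0.99, -0.141, -0.0, -0.0]
wrist_force: [0.8, -0.0, -0.7]
grip_width: 19.5
```

>>> {"fn": "drive_tool", "kwargs": {
  "plan": [
    [[0,0,10],0],
    [[0,0,10],0],
    [[0,0,0],0],
    [[0,0,0],0],
    [[0,0,0],0],
    [[0,0,0],0],
    [[0,0,0],0],
    [[0,0,0],0],
    [[0,0,0],0],
    [[0,0,0],0]
  ]
}}

```text
t: 15.6
position: [499.6, 269.6, 155.5]
tcp_rot: [0.99, -0.142, -0.0, 0.0]
wrist_force: [-0.3, 0.1, -0.8]
grip_width: 19.2
```

Run:
```python
from h import *
import pickle
s=r.get_state(); print(s['position'],yaw(s),s['t'],s['grip_width'],s['wrist_force'])
C=cal('wrist'); im=r.read_camera('wrist'); pickle.dump((C,im),open('w5.pkl','wb')); save('w5.png',im)
sc=r.read_camera('scene'); np.save('s7.npy',sc); save('s7.png',cv2.resize(sc[180:340,90:250],None,fx=3.7,fy=3.7,interpolation=cv2.INTER_CUBIC))
tp=r.read_camera('top'); np.save('t7.npy',tp)
rows(s['position'],yaw(s),[((498.4,272.4,130),-.285,3)])
```

```text
[499.64665422 269.60106767 155.48052279] -0.2852075356058643 15.6 19.191928848282416 [-0.34238214  0.13093599 -0.77270155]
[[[-0.7,-0.8,8.5],np.float64(-0.0)],[[-0.6,-0.8,8.5],np.float64(-0.0)],[[-0.7,-0.7,8.5],np.float64(-0.0)]]
end [498.4 272.4 130. ] -0.285 3
```

View pics/s7.png

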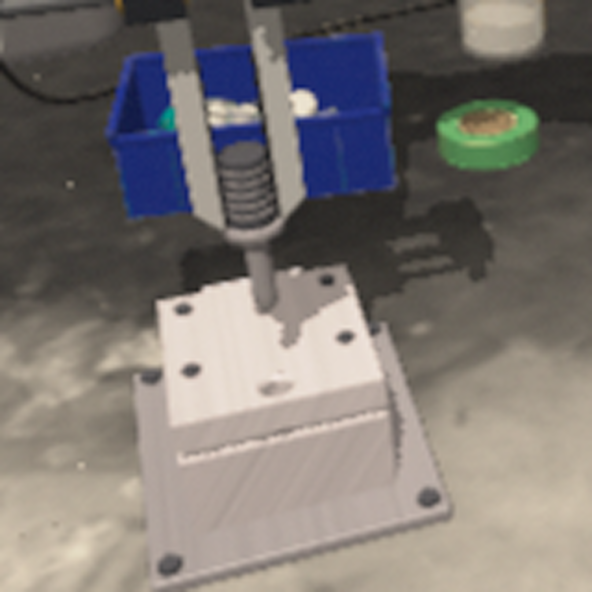

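View pics/w5.png

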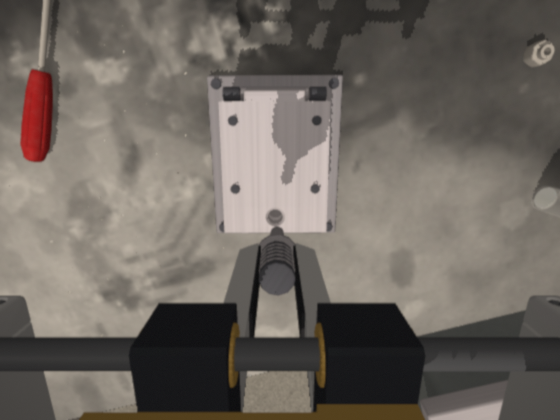

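The pin hangs upright in the jaws: scene-crop tip ~(265,308), wrist tip ~(278,230). The hole is at wrist (275,216). I check these against prediction.

Run:
```python
from h import *
import pickle
C,im=pickle.load(open('w5.pkl','rb')); C3,im3=pickle.load(open('w3.pkl','rb')); S=cal('scene')
g=cv2.resize(cv2.cvtColor(im,cv2.COLOR_RGB2BGR)[195:310,225:330],None,fx=5,fy=5,interpolation=cv2.INTER_CUBIC); cv2.imwrite('pics/w5c.png',g)
sc=np.load('s7.npy'); cv2.imwrite('pics/s7c.png',cv2.resize(cv2.cvtColor(sc,cv2.COLOR_RGB2BGR)[210:300,130:210],None,fx=6,fy=6,interpolation=cv2.INTER_CUBIC))
tip=(499.6,269.6,108); kt=(499.6,269.6,184)
for n,X in(('tip',tip),('ktop',kt),('hole',(498.4,272.4,68))): print(n,'W',proj(C,X),'crop',(proj(C,X)-[225,195]+.4)*5,'S',proj(S,X),'crop',(proj(S,X)-[130,210]+.4)*6)
```

```text
tip W [276.99998838 230.86729933] crop [261.99994191 181.33649664] S [162.1865603  262.79812391] crop [195.5193618  319.18874345]
ktop W [277.05683579 280.39859294] crop [262.28417893 428.99296472] S [155.21582373 220.50696952] crop [153.69494237  65.44181712]
hole W [274.29187471 217.35517181] crop [248.45937355 113.77585904] S [164.21485313 284.20148506] crop [207.68911876 447.60891036]
```

View pics/w5c.png

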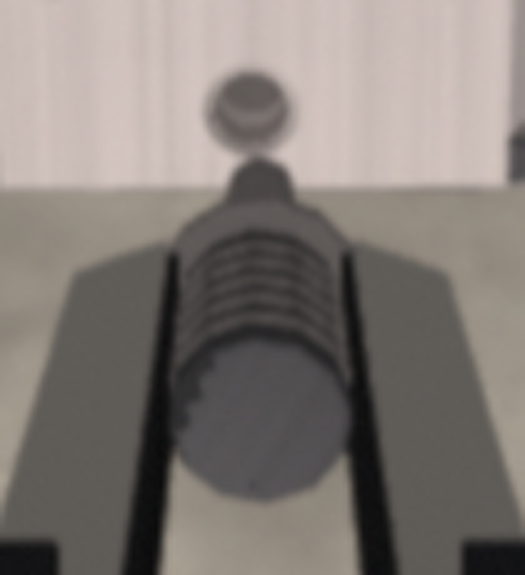

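View pics/s7c.png

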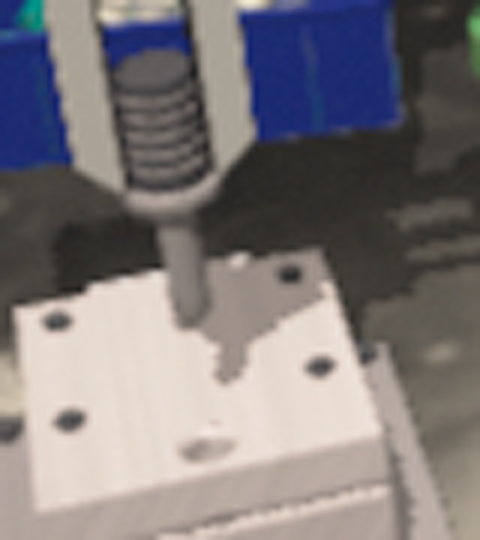

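Agrees within ~1 mm. I shift over the hole, lower the tip to ~10 mm above the cover, and look again.

>>> {"fn": "drive_tool", "kwargs": {
  "plan": [
    [[-0.8,-1.2,5],0],
    [[-0.8,-1.1,5],0],
    [[0,0,6],0],
    [[0,0,6],0],
    [[0,0,5],0],
    [[0,0,3],0],
    [[0,0,0],0],
    [[0,0,0],0],
    [[0,0,0],0],
    [[0,0,0],0]
  ]
}}

```text
t: 17.0
position: [498.9, 272.3, 125.6]
tcp_rot: [0.99, -0.142, 0.0, -0.0]
wrist_force: [-0.5, 0.1, -1.4]
grip_width: 19.5
```

Run:
```python
from h import *
import pickle
s=r.get_state(); print(s['position'],yaw(s),s['t'],s['grip_width'],s['wrist_force'])
C=cal('wrist'); im=r.read_camera('wrist'); pickle.dump((C,im),open('w6.pkl','wb'))
S=cal('scene'); sc=r.read_camera('scene')
a=cv2.resize(im[190:300,225:330],(525,550),interpolation=cv2.INTER_CUBIC)
b=cv2.resize(sc[225:305,140:180],(275,550),interpolation=cv2.INTER_CUBIC)
save('n8.png',np.hstack([a,b]))
p=s['position']; 
for n,X in(('tip',p-[0,0,47.5]),('hole',(498.7,272.3,68))): print(n,(proj(C,X)-[225,190]+.4)*5,(proj(S,X)-[140,225]+.4)*6.875+[525,0])
```

```text
[498.86129514 272.32438201 125.64241109] -0.28523156920113574 17.0 19.493133763691066 [-0.50259561  0.09508324 -1.43868538]
tip [261.82903639 206.06516425] [687.91423055 373.83751984]
hole [262.26608845 184.88559316] [694.11390234 408.98852691]
```

View pics/n8.png

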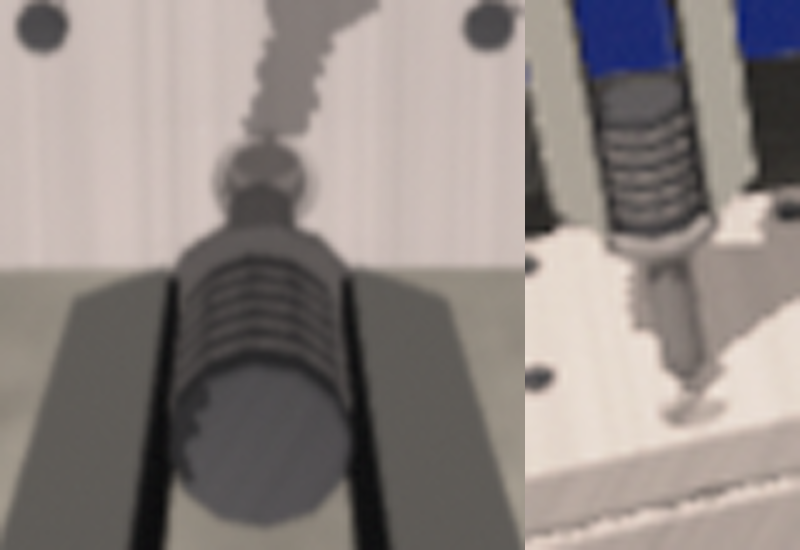

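Wrist crop: hole centre ~(266,183), tip on axis at x≈261, so ~0.5 mm correction in tool +y. Inserting.

>>> {"fn": "drive_tool", "kwargs": {
  "plan": [
    [[0.2,0.5,2],0],
    [[0,0,3],0],
    [[0,0,4],0],
    [[0,0,4],0],
    [[0,0,4],0],
    [[0,0,4],0],
    [[0,0,0],0],
    [[0,0,0],0],
    [[0,0,0],0],
    [[0,0,0],0]
  ]
}}

```text
t: 18.35
position: [498.9, 271.8, 104.6]
tcp_rot: [0.99, -0.142, 0.0, -0.0]
wrist_force: [-0.5, -0.9, -0.2]
grip_width: 19.6
```

Run:
```python
from h import *
s=r.get_state(); print(s['position'],s['t'],s['grip_width'],s['wrist_force'],s['torque'])
```

```text
[498.92878411 271.7901088  104.64524057] 18.35 19.58578341029201 [-0.50917643 -0.9370336  -0.19495779] [ 0.10271957  0.04522203 -0.03402982]
```

No contact force with the tip ~11 mm inside the cover. Continuing down.

>>> {"fn": "drive_tool", "kwargs": {
  "plan": [
    [[0,0,3],0],
    [[0,0,3],0],
    [[0,0,3],0],
    [[0,0,3],0],
    [[0,0,3],0],
    [[0,0,3],0],
    [[0,0,3],0],
    [[0,0,1],0],
    [[0,0,0],0],
    [[0,0,0],0]
  ]
}}

```text
t: 19.6
position: [498.9, 271.7, 82.6]
tcp_rot: [0.99, -0.142, 0.0, -0.0]
wrist_force: [-0.3, 1.2, -0.7]
grip_width: 19.3
```

Run:
```python
from h import *
s=r.get_state(); print(s['position'],s['t'],s['grip_width'],s['wrist_force'],s['torque'])
C=cal('wrist'); im=r.read_camera('wrist'); sc=r.read_camera('scene')
a=cv2.resize(im[190:300,225:330],(525,550),interpolation=cv2.INTER_CUBIC)
b=cv2.resize(sc[225:305,140:180],(275,550),interpolation=cv2.INTER_CUBIC)
save('n9.png',np.hstack([a,b]))
```

```text
[498.9252732  271.7495881   82.58478888] 19.6 19.25862875942768 [-0.33708548  1.15372373 -0.66278135] [ 0.00523965 -0.02960379  0.00622163]
```

View pics/n9.png

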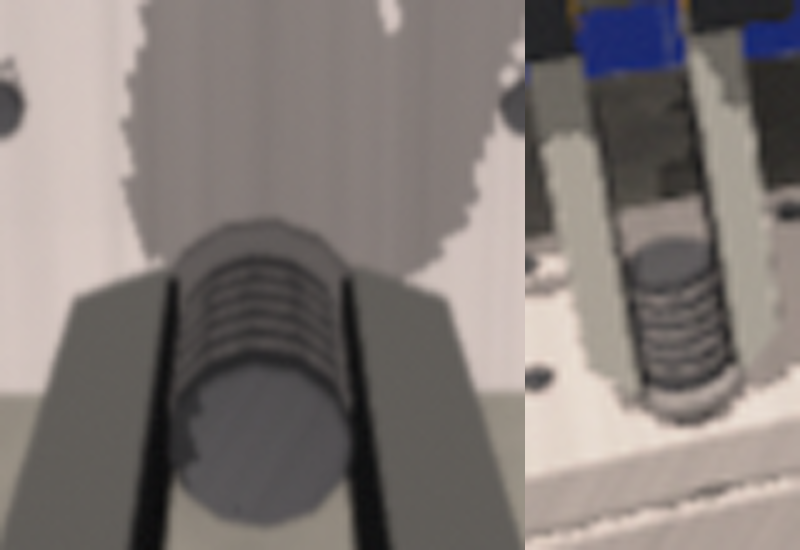

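The pin is in the hole, collar ~6 mm above the cover. Now pressing, watching the force.

>>> {"fn": "drive_tool", "kwargs": {
  "plan": [
    [[0,0,2],0],
    [[0,0,2],0],
    [[0,0,2],0],
    [[0,0,2],0],
    [[0,0,1],0],
    [[0,0,1],0],
    [[0,0,1],0],
    [[0,0,0],0],
    [[0,0,0],0],
    [[0,0,0],0]
  ],
  "force": 45
}}

```text
t: 20.95
position: [498.2, 272.0, 71.7]
tcp_rot: [0.99, -0.142, -0.0, -0.0]
wrist_force: [-3.8, 0.1, 4.7]
grip_width: 19.3
```

Run:
```python
from h import *
s=r.get_state(); print(s['position'],s['t'],s['grip_width'],s['wrist_force'],s['torque'])
```

```text
[498.23912954 271.96272818  71.67074634] 20.95 19.346589403718223 [-3.826003    0.07178515  4.71711467] [ 0.2330293   0.91390977 -0.02260668]
```

>>> {"fn": "drive_tool", "kwargs": {
  "plan": [
    [[-0.3,0,0.5],0],
    [[-0.3,0,0.5],0],
    [[0,0,0.5],0],
    [[0,0,0.5],0],
    [[0,0,0.5],0],
    [[0,0,0],0],
    [[0,0,0],0],
    [[0,0,0],0],
    [[0,0,0],0],
    [[0,0,0],0]
  ]
}}

```text
t: 22.2
position: [498.0, 272.2, 69.6]
tcp_rot: [0.99, -0.142, -0.0, -0.0]
wrist_force: [-3.1, 0.1, 8.2]
grip_width: 19.1
```

Run:
```python
from h import *
s=r.get_state(); print(s['position'],s['t'],s['grip_width'],s['wrist_force'],s['torque'])
```

```text
[498.01118781 272.20020745  69.6385122 ] 22.2 19.105358317294087 [-3.07482023  0.05151536  8.24068219] [ 0.09642591  0.84422416 -0.01160964]
```

>>> {"fn": "drive_tool", "kwargs": {
  "plan": [
    [[-0.2,0,0.5],0],
    [[-0.2,0,0.5],0],
    [[0,0,0.5],0],
    [[0,0,0.5],0],
    [[0,0,0.5],0],
    [[0,0,0.5],0],
    [[0,0,0],0],
    [[0,0,0],0],
    [[0,0,0],0],
    [[0,0,0],0]
  ]
}}

```text
t: 23.45
position: [497.9, 272.6, 67.7]
tcp_rot: [0.99, -0.142, 0.0, -0.001]
wrist_force: [-6.1, 0.2, 16.0]
grip_width: 19.6
```

Run:
```python
from h import *
s=r.get_state(); print(s['position'],s['t'],s['grip_width'],s['wrist_force'],s['torque'])
C=cal('wrist'); im=r.read_camera('wrist'); sc=r.read_camera('scene'); np.save('s10.npy',sc)
a=cv2.resize(im[190:300,225:330],(525,550),interpolation=cv2.INTER_CUBIC)
b=cv2.resize(sc[225:305,140:180],(275,550),interpolation=cv2.INTER_CUBIC)
save('n10.png',np.hstack([a,b])); save('s10.png',cv2.resize(sc[180:340,90:250],None,fx=3.7,fy=3.7,interpolation=cv2.INTER_CUBIC))
```

```text
[497.88451307 272.59976993  67.68354378] 23.45 19.60507860555606 [-6.06811766  0.23461619 16.04976849] [-0.06421986  1.20806302 -0.0219273 ]
```

View pics/n10.png

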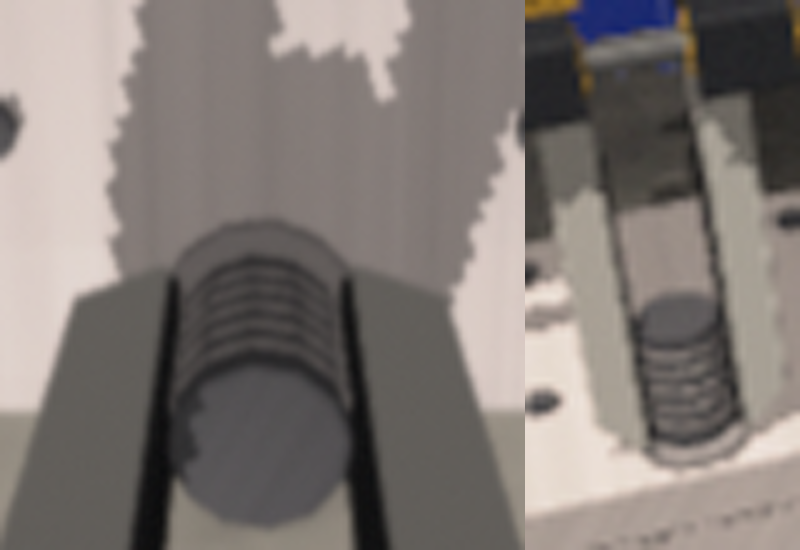

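View pics/s10.png

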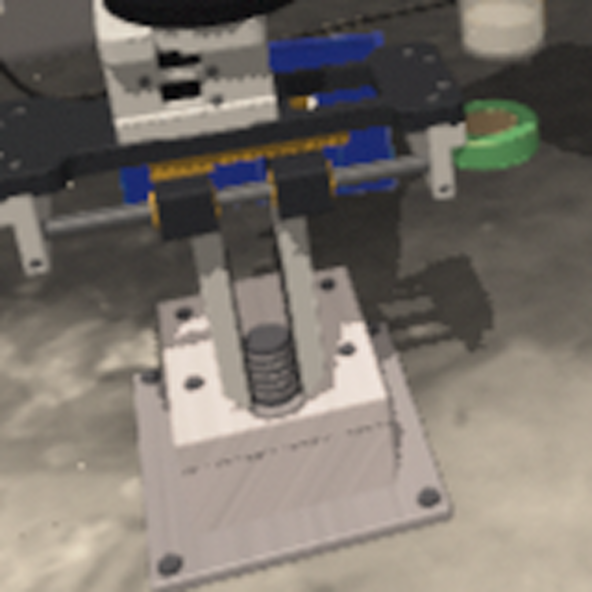

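The seam looks shut, and the knob sits in the same place in the wrist picture, so there was no slip. TCP z (67.7) is lower than I expected (~71), so I check the front-edge height and knob height from the pictures.

Run:
```python
from h import *
S=cal('scene')
a=np.load('s4.npy');b=np.load('s10.npy')
f=lambda im:cv2.resize(im[270:320,130:200],None,fx=8,fy=8,interpolation=cv2.INTER_CUBIC)
A,B=f(a),f(b)
c,q=np.cos(-.284),np.sin(-.284)
W=lambda x,y,z:(540+c*x-q*y,259.4+q*x+c*y,z)
cr=lambda X:(proj(S,X)-[130,270]+.5)*8
for n,z in (('loose',69),('shut',64),('65.5',65.5)):
    L,R=cr(W(-57,45,z)),cr(W(-57,-45,z)); print(n,L,R)
    col={'loose':(255,0,0),'shut':(0,160,0),'65.5':(0,0,255)}[n]
    for im in (A,B): cv2.line(im,tuple(L.astype(int)),tuple((L+.25*(R-L)).astype(int)),col,1); cv2.line(im,tuple(R.astype(int)),tuple((R+.25*(L-R)).astype(int)),col,1)
L,R=cr(W(-55,45,48)),cr(W(-55,-45,48)); print('block top',L,R)
save('edge.png',np.vstack([A[:300],B[:300]]))
s=r.get_state()
for z in (100,98,96): print('ktop',z,(proj(S,(s['position'][0],s['position'][1],z))-[90,180]+.4)*3.7)
```

```text
loose [ 52.35096254 204.4153262 ] [515.42227884  99.96878398]
shut [ 56.64705055 224.74193467] [517.85579081 119.69494374]
65.5 [ 55.36161809 218.66001031] [517.12756748 113.79193201]
block top [ 69.49114889 282.57279507] [523.70585131 176.24747595]
ktop 100 [266.0328671  327.52046006]
ktop 98 [266.67532871 331.36638282]
ktop 96 [267.31589353 335.20095098]
```

View pics/edge.png

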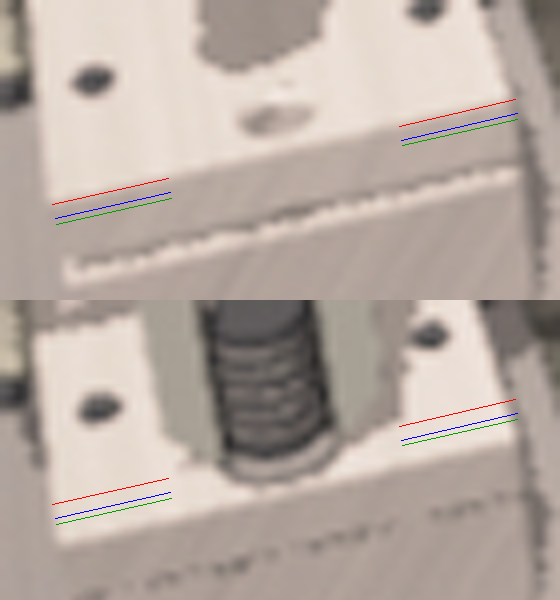

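The edge appears ~4–5 mm below "shut" in this projection, which needs explaining. I check whether the base plate or the camera itself shifted between the two pictures.

Run:
```python
from h import *
S=cal('scene'); print(r.calibration('scene')['tvec'])
a=np.load('s4.npy');b=np.load('s10.npy')
g=lambda i:cv2.cvtColor(i,cv2.COLOR_RGB2GRAY).astype(np.float32)
for n,(x,y,w,h) in dict(wrench=(105,365,70,55),screwdriver=(0,255,65,80),vial=(300,245,40,45),pen=(360,255,55,45),plateR=(195,265,20,60),boltFL=(127,325,20,15),boltFR=(195,305,20,20),plateFront=(135,318,70,20),rest=(430,200,40,30),blockfront=(140,300,60,14)).items():
    d,rr=cv2.phaseCorrelate(g(a)[y:y+h,x:x+w].copy(),g(b)[y:y+h,x:x+w].copy(),cv2.createHanningWindow((w,h),cv2.CV_32F)); print(n,np.round(d,2),round(rr,2))
save('ab.png',np.hstack([cv2.resize(i[205:345,110:220],(400,509),interpolation=cv2.INTER_CUBIC) for i in (a,b)]))
```

```text
[329.35539166 276.17605068 464.18062707]
wrench [0.01 0.08] 0.95
screwdriver [-0.09 -0.07] 0.94
vial [-0.09  0.61] 0.94
pen [0.08 0.54] 0.97
plateR [ 0.06 -0.03] 0.91
boltFL [-0.05  0.51] 0.97
boltFR [-0.04  0.04] 0.9
plateFront [-0.03 -0.18] 0.99
rest [-0.03 -0.04] 0.95
blockfront [0.12 0.3 ] 1.04
```

View pics/ab.png

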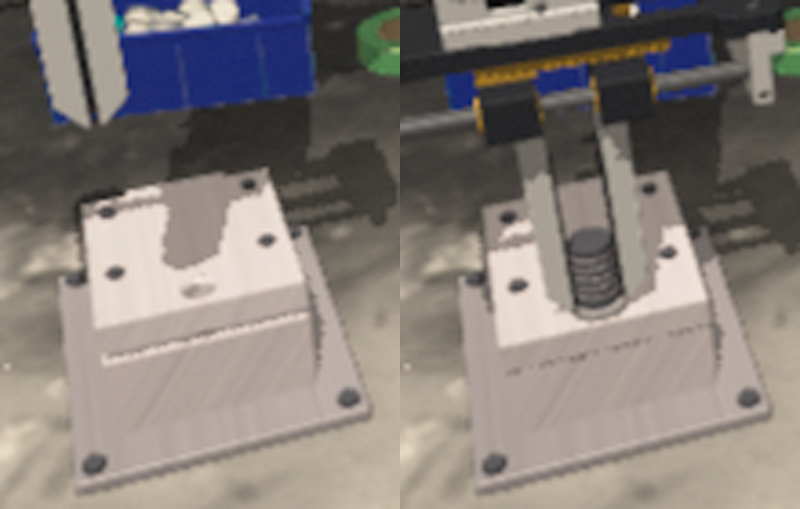

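The base didn't move. Image edge height, pin height (knob top ≈95) and TCP agree that the cover is at, or 3–4 mm past, nominal shut: it yields a bit at its stop under 16 N. That is on the safe side of all the limits. I hold briefly to confirm it is at rest and check the bystanders.

>>> {"fn": "drive_tool", "kwargs": {
  "plan": [
    [[0,0,0],0],
    [[0,0,0],0],
    [[0,0,0],0],
    [[0,0,0],0],
    [[0,0,0],0],
    [[0,0,0],0],
    [[0,0,0],0],
    [[0,0,0],0],
    [[0,0,0],0],
    [[0,0,0],0]
  ]
}}

```text
t: 24.8
position: [497.9, 272.6, 67.7]
tcp_rot: [0.99, -0.142, 0.0, -0.001]
wrist_force: [-5.2, -0.2, 16.5]
grip_width: 19.3
```

Run:
```python
from h import *
s=r.get_state(); print(s['position'],s['t'],s['grip_width'],s['wrist_force'],s['torque'],np.abs(s['dq']).max())
t0=np.load('pics/top0.npy'); s0=np.load('pics/scene0.npy'); t=r.read_camera('top'); sc=r.read_camera('scene')
g=lambda i:cv2.cvtColor(i,cv2.COLOR_RGB2GRAY).astype(np.float32)
for n,A,B,(x,y,w,h) in [('vial s',s0,sc,(300,245,40,45)),('nut s',s0,sc,(262,232,26,24)),('tape s',s0,sc,(200,202,44,28)),('nut t',t0,t,(248,196,24,24)),('vial t',t0,t,(248,250,26,24))]:
    d,rr=cv2.phaseCorrelate(g(A)[y:y+h,x:x+w].copy(),g(B)[y:y+h,x:x+w].copy(),cv2.createHanningWindow((w,h),cv2.CV_32F)); print(n,np.round(d,2),round(rr,2))
b=cv2.resize(sc[225:320,125:215],None,fx=6,fy=6,interpolation=cv2.INTER_CUBIC); save('fin.png',b)
```

```text
[497.90358974 272.59902727  67.71752862] 24.8 19.29156426892262 [-5.23604089 -0.16524435 16.50330568] [-0.06676763  1.16479769  0.00267256] 0.0009104899663411282
vial s [-0.01  0.61] 0.96
nut s [ 0.51 -0.02] 0.96
tape s [-1.37  0.72] 0.18
nut t [-0.01  0.06] 1.04
vial t [0.14 0.04] 0.96
```

View pics/fin.png

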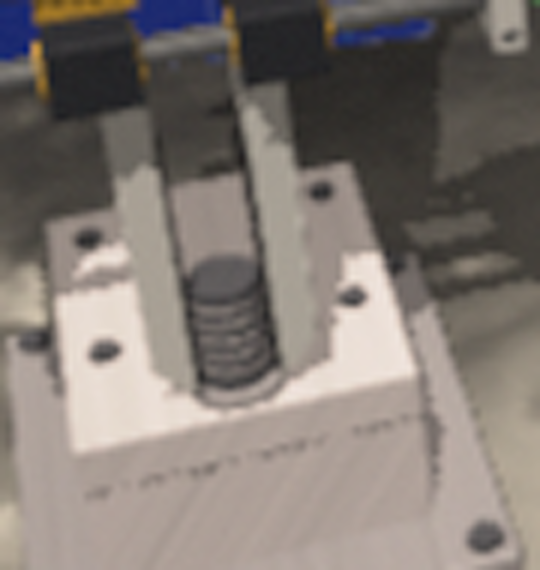

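Steady: 16.5 N down, seam closed, collar on the cover, grip on the knob. The vial and nut are unmoved. The tape was partly hidden by the gripper, so its correlation is unreliable, but nothing went near it. Handing in.

Run:
```python
from h import *
print(r.sign_off())
```

```text
the job is handed in; nothing more can be done
None
```

I swung the cover down onto the seal, put the locking pin through it into the lower hole, and handed in at about 25 s while still pressing and gripping the pin. The sign-off reported no verdict.

**Last checks that held:**
- The arm was at rest, with about 16.5 N downward and the grip on the knob (19.3 mm opening, 45 N).
- The seam looked shut and the collar sat on the cover.
- The pin axis was within about 1 mm of the hole I measured.
- The vial and nut had not moved.

**Checks that disagreed or were unclear:**
- **Over-travel:** the cover edge and pin measured about 4 mm lower than the nominal shut height (tip about 20 mm, text 24 mm). I took this as the stop giving way under the push. It is on the safe side of the limits.
- **Sideways force:** about 5 N remained on the wrist.
- **Tape:** the gripper partly hid it in the last scene picture, so I could not measure it. The arm never went near it.

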